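# Stop the laser and pop the sample chamber's touch-latch lid

### The job

Open up the sample chamber safely: with a fingertip first press the red stop button on the black laser driver fully down and let it spring back, then press the yellow pad on the sample chamber's push-to-open lid so that its catch lets go, and draw back so that the spring raises the lid ajar. Only touch and press: do not raise the lid further than its spring does, and do not grasp or move any of the other things. Leave the green button unpressed and the blue-padded reference chamber shut.

Things in the scene. Friction and masses are not known exactly. Their poses are not given: they have to be found in the camera images.
- driver: black laser driver box, 200 x 200 x 100 mm, fixed to the table; origin under its centre, x axis from its front to its back, z up. On its top, near the front, a red stop button and a green start button 80 mm apart
- stop_button_top (a point): centre of the top of the red stop button: cap 32 mm across in a black collar 48 mm across, cap top 6 mm above the collar's and 118 mm above the table when up; pressed straight down; moves with the cap
- stop_button (a joint): travel of the red button, m: 0 = up, 0.006 = fully pressed (takes 5 N); springs back
- start_button_top (a point): centre of the top of the green start button, same make as the red one; not to be pressed
- start_button (a joint): travel of the green button, m: 0 = up, 0.006 = fully pressed
- sample_chamber: light-tight sample chamber, bare metal box 190 x 190 mm and 130 mm high, fixed to the table, with a black window in its front; origin under its centre, x axis pointing from its front to its back, z up. A grey lid 198 x 196 x 10 mm with a yellow pad and stripe lies on it, top face 150 mm above the table, hinged along the back edge
- sample_pad (a point): centre of the top of the yellow round press pad (36 mm across, 3 mm proud) on the sample lid, 25 mm from its front edge, 165 mm from its hinge, 153 mm above the table while shut; moves with the lid. Pressed straight down 8 mm (stop at 9 mm, takes 3 to 6 N) its catch lets go; the lid then follows the finger up with some 3 N, the pad rising about 70 mm, and does not catch again
- sample_lid (a joint): hinge angle of the lid of the sample chamber, rad: 0 = shut and held by its catch, negative = pressed in below shut (stop at -0.055), positive = its front edge (the side with the pad) raised. Once released the spring raises it by itself to 0.35-0.5 and holds it there
- reference_chamber: light-tight reference chamber, bare metal box 190 x 190 mm and 130 mm high, fixed to the table, with a black window in its front; origin under its centre, x axis pointing from its front to its back, z up. A grey lid 198 x 196 x 10 mm with a blue pad and stripe lies on it, top face 150 mm above the table, hinged along the back edge; stays shut
- reference_pad (a point): centre of the top of the blue round press pad (36 mm across, 3 mm proud) on the reference lid, 25 mm from its front edge, 165 mm from its hinge, 153 mm above the table while shut; moves with the lid
- reference_lid (a joint): hinge angle of the lid of the reference chamber, rad: 0 = shut and held by its catch, negative = pressed in below shut (stop at -0.055), positive = its front edge (the side with the pad) raised. Once released the spring raises it by itself to 0.35-0.5 and holds it there
- lens_mount: loose lens holder: black ring 60 mm across on a post, on a 50 x 60 mm metal foot, 145 mm high; origin under the foot; bystander
- hex_driver: loose orange-handled screwdriver, 160 mm long, lying on the table; bystander
- screw_jar: loose jar with white cap, 52 mm across, 60 mm high; origin under its centre; bystander
- post_a: loose upright steel post, 25 mm across, 100 mm high, standing between two of the boxes; origin under its centre; bystander
- lens_ring: loose black ring 50 mm across, 12 mm high, lying on the rear of the driver's top; bystander
- optics_box: loose blue box 60 x 60 x 30 mm; bystander at the back
- wash_bottle: loose white bottle with red cap, 60 mm across, 140 mm high; bystander at the back

How it is judged (in metres and radians):
On the way, in this order (a step that is already met when the one before it is completed fails the run):
1. the red stop button is pressed down (4.5 of its 6 mm) while the sample lid is still shut (value of joint stop_button above 0.0045 m and value of joint sample_lid below 0.03 rad), for 0.05 s.
2. the sample lid is pressed in below its shut position (value of joint sample_lid below -0.015 rad).
3. the catch has let go and the spring has raised the sample lid ajar (value of joint sample_lid above 0.25 rad), for 0.2 s.
At the end, for the whole second after the job is handed in: The sample lid stands still, ajar on its spring (between 0.25 and 0.6 rad), both buttons are up, the reference lid is shut (within 0.03 rad) and every loose thing is within 20 mm of where it stood (value of joint sample_lid between 0.25 and 0.6 rad and velocity of joint sample_lid between -0.05 and 0.05 rad/s and value of joint each of stop_button, start_button below 0.001 m and value of joint reference_lid between -0.01 and 0.03 rad and distance of each of lens_mount, hex_driver, screw_jar, post_a, lens_ring, optics_box, wash_bottle from where it was at the start of the episode below 0.02 m); the robot touches nothing.
It fails at once if the sample lid is lifted or pushed further open than its spring raises it (over 0.7 rad) (value of joint sample_lid above 0.7 rad).
It fails at once if the green start button is pressed (over 3 mm) (value of joint start_button above 0.003 m).
It fails at once if the reference chamber's catch is released (lid over 0.06 rad) (value of joint reference_lid above 0.06 rad).
It fails at once if a bystander is lifted, carried or knocked away (over 20 mm) (distance of any of lens_mount, hex_driver, screw_jar, post_a, lens_ring, optics_box, wash_bottle from where it was at the start of the episode above 0.02 m).
It also fails if it takes over 54 s, if anything falls off the work surface, if the arm or the gripper's body presses on something with over 40 N, if the wrist force passes 120 N, or if a joint passes its speed limit or range.

### The arm

A 6-joint arm with a two-finger parallel gripper is mounted at the origin on the work surface. World frame = base frame: x ahead of the robot, y to its left, z up, the work surface at z = 0. Lengths are in m, angles in degrees, forces in N, time in s.
With the tool pointing down it reaches from about 0.3 to 0.75 m from the base axis. Payload 8.5 kg.
Tool frame: the origin (TCP) lies at the very end of the fingers, on their centre line; the grasp point (between the pads) lies 19 mm behind it (env.grip_point_offset is the distance from the TCP to the grasp point, in m); z points along the fingers, y is the direction in which the jaws open and shut (so a half turn about z gives the same grasp; the last joint's range is limited). The gripper opens to 85 mm and grips with 20 to 120 N. Pads are 22 mm wide; open, the fingers measure 114 mm over their backs; the gripper's body (76 mm by 85 mm) begins 54 mm behind the grasp point. The pads swing forward as they close: fully open they stand 13 mm farther back than shut.
Start: joints at [62.607, 21.807, 74.336, -0, 83.858, -12.336], TCP at [0.143, 0.531, 0.231] pointing down, gripper open.
Joint ranges: [-178.18, 178.18], [-50.72, 133.34], [12.68, 142.11], [-81.47, 261.47], [9.98, 163.14], [-165.26, 165.26]. Speed limits (degrees/s): [136.94, 136.94, 180, 180, 180, 180].

### API

Orientations are given as a 3x3 rotation matrix whose columns are the frame's x, y, z axes.
In Python, from rig import env gives the robot as it stands.
- The arm moves only by the tool move_arm, never from a script. Its argument "moves" is a list of rows, each a list of 4 numbers: the shift along the tool's x, y, z in mm, then the turn about the tool's z in rad. In form: [[tx, ty, tz, spin], ...]. A call has 1 to 20 rows; each row is the pose to reach, as a shift and turn from the pose commanded when the call began, along the tool's axes at that moment; what a row does not reach only later rows make up. A row lasts 1/10 s, in which the tool goes at most 50 mm and 8.59 degrees, less where a joint would pass 70% of its speed; a pose out of reach is approached as far as the arm can. A call with a gripper value outside its range is refused whole. "grip" is the closure, from 0 (fully open) to 1 (shut), set as the call begins (left out, the last holds). The fingers move at their own pace and stop on an object; "grip_force" is the grip in N (left out, the last holds). Time passes only in rows, so rows that repeat a pose let the fingers close. It gives the time, the measured TCP pose, the force and the opening at its end, in the units of the state.
- env.observe(): the state, without advancing time (a new reading comes with each control period).
- env.get_image(name): name is "scene" or "top" or "wrist"; returns the picture (480x640x3 uint8, red, green, blue); there is no depth.
- env.get_calibration(name): a dict with "fovy" (degrees; the focal length in pixels is half the picture's height over the tangent of half this angle, whatever the lens; pixels are square), "cx", "cy" (the principal point, pixels), "extrinsics" (4x4, takes a point from world to camera coordinates); the wrist camera has in their place "tool_from_camera" (4x4, takes a point from camera to tool coordinates, whose origin is the TCP and whose axes are the flange's). Camera axes: x right, y up, looking along -z (the intrinsics and any distortion apply to the point x, -y, -z); pixel columns grow to the right and rows downward; lengths in m; the calibration is good to about 2 mm. A picture is of the moment at which its call begins: read the wrist's pose just before it. get_calibration takes no time and is no camera call.
- env.close_job(): hands the job in, once; it reports no verdict.
Trained networks look in the newest picture that a camera, given by its name, has taken for a name from the list of things; names that differ only in an ending like _2 or _b are one class to them, and where a whole thing is asked for, a point or a joint stands for the part that bears it (a point fixed in the world has none). Each returns a list of dicts, best first, with "conf" (0 to 1); they miss things now and then, are a little off and sometimes report something else, mostly with a low value. They report only what shows in the picture. A call takes as long as a camera call.
- env.silhouettes(camera, name): "region" (480x640 bool, what is visible of it) and "point" ([row, column] in pixels, amid what is visible of it).
- env.tip_of(camera, name): "point" ([row, column] in pixels: a listed point, or the origin of a listed thing).
The state is a dict: "time_s": time; "q": joint angles; "qvel": joint speeds; "joint_efforts": joint torques, N m; "position": TCP position; "tool_rot": TCP orientation; "ft_force": force on the tool from outside, world axes, zero at the start; "wrist_torque": the same for the moment, N m; "grip_width": finger opening in m.
Only numpy, scipy, OpenCV 4.12 (cv2) and the standard library are available. Lean on these libraries where they do the work, as an engineer would, in place of code of your own. Each camera call takes 0.05 s, during which the arm holds its last target.

## Working session

There is one attempt and no reset: what is moved stays moved. The work goes in short steps, Python scripts to look and compute and a tool call to move; the robot and the scene stay as the last step left them, time stands still between calls to the robot, and variables do not carry over. Pictures are saved under pics/ and viewed, and the job is handed in when it is done.

Besides the shell and the picture viewer there is one more tool, called after ">>>" as name(argument=value, ...), one argument or row to a line, values as JSON. move_arm: Moves the arm, as the interface text tells. Its arguments: {"type":"object","properties":{"moves":{"type":"array"},"grip":{"type":"number"},"grip_force":{"type":"number"}},"required":["moves"]}

```bash
mkdir -p pics; ls
cat > h.py <<'E'
import numpy as np, cv2
from rig import env
def save(im,n): cv2.imwrite('pics/'+n,cv2.cvtColor(im,cv2.COLOR_RGB2BGR))
E
python3 - <<'E'
from h import *
s=env.observe(); print(s)
for c in ['scene','top','wrist']:
    save(env.get_image(c),c+'0.png'); k=env.get_calibration(c); print(c,k)
for c in ['scene','top','wrist']:
  for n in ['stop_button_top','start_button_top','sample_pad','reference_pad']:
    print(c,n,[(np.round(d['point'],1),round(d['conf'],2)) for d in env.tip_of(c,n)][:3])
E
```

```text
pics
{'time_s': 0.0, 'q': array([ 6.26075951e+01,  2.18412935e+01,  7.43865479e+01,  1.15586179e-03,
        8.38571471e+01, -1.23358600e+01]), 'qvel': array([-0.11932677,  0.14169044, -0.01052173,  0.04283827, -0.04218047,
        0.22885415]), 'joint_efforts': array([-3.50773671e-04, -4.48459375e+01, -2.31271988e+01, -1.68237348e-04,
        4.78648013e-03, -1.70756550e-05]), 'position': array([0.14273176, 0.53084727, 0.23069837]), 'tool_rot': array([[-9.65669247e-01,  2.59773778e-01, -7.00261662e-04],
       [ 2.59774504e-01,  9.65668420e-01, -1.30778407e-03],
       [ 3.36492564e-04, -1.44479698e-03, -9.99998900e-01]]), 'ft_force': array([ 0.36550422, -0.73645909, -0.26291974]), 'wrist_torque': array([-0.04136223, -0.00499785,  0.00521996]), 'grip_width': 0.08521867232839303}
scene {'fovy': 54.1084709142936, 'cx': 322.39430236947845, 'cy': 240.94615365132944, 'extrinsics': array([[-0.41419093,  0.91000936,  0.01813367,  0.22316343],
       [-0.53804658, -0.26086408,  0.80153341,  0.20451916],
       [ 0.73413333,  0.32223112,  0.59767496, -1.44395808],
       [ 0.        ,  0.   
[... 878 characters left out ...]
 0.00000000e+00,
         1.00000000e+00]])}
scene stop_button_top [(array([297.5, 534.4]), 0.52)]
scene start_button_top [(array([336.1, 381.3]), 0.5), (array([281., 489.]), 0.46)]
scene sample_pad [(array([208.6, 317.1]), 0.6), (array([249.3, 174.8]), 0.54), (array([260.6, 466.1]), 0.19)]
scene reference_pad [(array([182.7, 182.7]), 0.82)]
top stop_button_top [(array([324.6, 211.4]), 0.41)]
top start_button_top [(array([243.3, 173.3]), 0.62)]
top sample_pad [(array([145.9, 374.7]), 0.7), (array([259.4, 331.6]), 0.64)]
top reference_pad [(array([245.7, 482.6]), 0.87), (array([317.5, 309.8]), 0.58)]
wrist stop_button_top []
wrist start_button_top []
wrist sample_pad []
wrist reference_pad []
```

View pics/scene0.png

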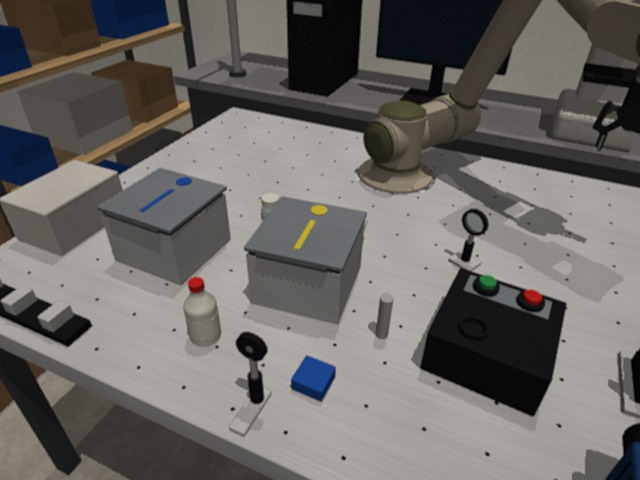

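View pics/top0.png

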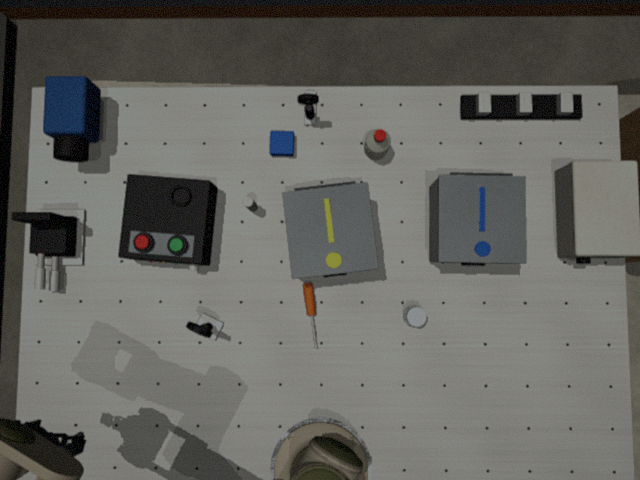

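View pics/wrist0.png

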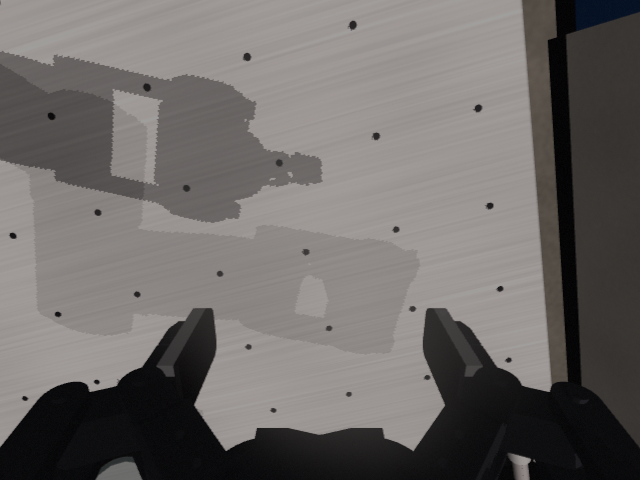

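The top view shows red at about (row 242, col 142), green (244, 177), yellow pad (260, 334), blue pad (248, 482). In the scene view red is at (298, 533), green (284, 487), yellow (210, 319), blue (182, 184). The networks missed several of these or confused them, so I'll triangulate from colour blobs.

```bash
cat >> h.py <<'E'
from scipy.optimize import least_squares
def K(c):
    f=240/np.tan(np.radians(c['fovy']/2)); return np.array([[f,0,c['cx']],[0,f,c['cy']],[0,0,1]])
def proj(c,X,E=None):
    E=c['extrinsics'] if E is None else E
    p=E[:3,:3]@X+E[:3,3]; p=p*[1,-1,-1]; q=K(c)@p; return q[:2]/q[2]
def tri(obs): # list (cal,E,(col,row))
    f=lambda X: np.concatenate([proj(c,X,E)-uv for c,E,uv in obs])
    r=least_squares(f,[.4,.1,.12]); return r.x,r.fun
def ray(c,uv,z,E=None):
    E=c['extrinsics'] if E is None else E
    d=np.linalg.inv(K(c))@[uv[0],uv[1],1]; d=E[:3,:3].T@(d*[1,-1,-1]); o=-E[:3,:3].T@E[:3,3]
    return o+d*(z-o[2])/d[2]
def blob(im,col,near,r=22):
    hsv=cv2.cvtColor(im,cv2.COLOR_RGB2HSV).astype(int); h,s,v=hsv[...,0],hsv[...,1],hsv[...,2]
    hr={'red':(h<8)|(h>170),'green':(h>45)&(h<90),'yellow':(h>20)&(h<35),'blue':(h>100)&(h<125)}[col]
    m=(hr&(s>110)&(v>60)).astype(np.uint8)
    k=np.zeros_like(m); cv2.circle(k,near,r,1,-1); m&=k
    m=cv2.morphologyEx(m,cv2.MORPH_OPEN,np.ones((5,5),np.uint8)) if 0 else m
    n,l,st,ce=cv2.connectedComponentsWithStats(m); i=1+np.argmax(st[1:,4])
    return ce[i],st[i],(l==i)
E
python3 - <<'E'
from h import *
ims={c:cv2.cvtColor(cv2.imread(f'pics/{c}0.png'),cv2.COLOR_BGR2RGB) for c in('scene','top')}
cal={c:env.get_calibration(c) for c in ims}
for col,pt,ps,z in [('red',(142,242),(533,298),.118),('green',(177,244),(487,284),.118),('yellow',(334,260),(319,210),.153),('blue',(482,248),(184,182),.153)]:
    a=blob(ims['top'],col,pt,15 if col!='yellow' else 11); b=blob(ims['scene'],col,ps,15 if col!='yellow' else 10)
    X,r=tri([(cal['top'],None,a[0]),(cal['scene'],None,b[0])])
    print(col,a[0].round(1),a[1],b[0].round(1),b[1],X.round(4),r.round(2),ray(cal['top'],a[0],z).round(4),ray(cal['scene'],b[0],z).round(4))
for uv in [(204,327),(251,206)]: print(ray(cal['top'],uv,.1).round(3))
E
```

```text
red [141.4 241.6] [135 235  14  14 163] [532.2 296.8] [523 290  20  15 232] [0.5409 0.4131 0.1172] [ 0.28 -0.02  0.21 -0.01] [0.5408 0.4135 0.118 ] [0.542  0.4126 0.118 ]
green [175.6 244.3] [169 238  14  14 148] [487.6 281.6] [479 276  18  13 171] [0.5346 0.3335 0.1179] [ 0.14 -0.02  0.11 -0.  ] [0.5345 0.3338 0.118 ] [0.5347 0.3333 0.118 ]
yellow [333.2 259.9] [326 253  16  15 185] [318.6 209.6] [311 205  16  10 133] [ 0.4979 -0.03    0.1522] [ 0.17 -0.07  0.17  0.01] [ 0.4977 -0.0296  0.153 ] [ 0.4992 -0.0298  0.153 ]
blue [482.3 248.4] [475 241  16  16 192] [183.4 180.8] [176 177  16   8  97] [ 0.5243 -0.362   0.152 ] [ 0.11 -0.08  0.14  0.01] [ 0.5241 -0.3615  0.153 ] [ 0.5257 -0.3611  0.153 ]
[0.345 0.268 0.1  ]
[0.626 0.163 0.1  ]
```

>>> move_arm(
  moves=[
    [-20,0,0,0],
    [-55,-1,0,0],
    [-95,-2,0,0],
    [-135,-3,0,0],
    [-175,-4,0,0],
    [-215,-5,0,0],
    [-255,-6,0,0],
    [-295,-7,0,0],
    [-335,-8,0,0],
    [-370,-9,10,0],
    [-400,-10,20,0],
    [-415,-10,30,0],
    [-415,-10,50,0],
    [-415,-10,60,0],
    [-415,-10,60,0],
    [-415,-10,60,0],
    [-415,-10,60,0],
  ],
  grip=1,
  grip_force=40,
)

```text
time_s: 2.45
position: [0.5409, 0.4142, 0.1726]
tool_rot: [[-0.966, 0.259, 0.002], [0.259, 0.966, 0.001], [-0.001, 0.001, -1.0]]
ft_force: [-0.6, 1.0, 0.4]
grip_width: -0.0002
```

Run:
```python
from h import *
s=env.observe(); im=env.get_image('wrist'); save(im,'w1.png'); save(env.get_image('scene'),'s1.png')
c=env.get_calibration('wrist')
print({k:np.round(s[k],4) for k in('time_s','position','tool_rot','ft_force','grip_width')})
T=np.eye(4);T[:3,:3]=s['tool_rot'];T[:3,3]=s['position']
E=np.linalg.inv(T@c['tool_from_camera'])
print('red',proj(c,np.array([.541,.4131,.118]),E),'green',proj(c,np.array([.5346,.3335,.118]),E),'tcp',proj(c,s['position'],E))
```

```text
{'time_s': np.float64(2.45), 'position': array([0.5409, 0.4142, 0.1726]), 'tool_rot': array([[-0.9658,  0.2591,  0.0017],
       [ 0.2591,  0.9658,  0.001 ],
       [-0.0014,  0.0014, -1.    ]]), 'ft_force': array([-0.643 ,  1.0148,  0.4373]), 'grip_width': np.float64(-0.0002)}
red [317.8472466 261.2302068] green [185.62656484 283.74401637] tcp [319.88998577 309.55180354]
```

View pics/w1.png

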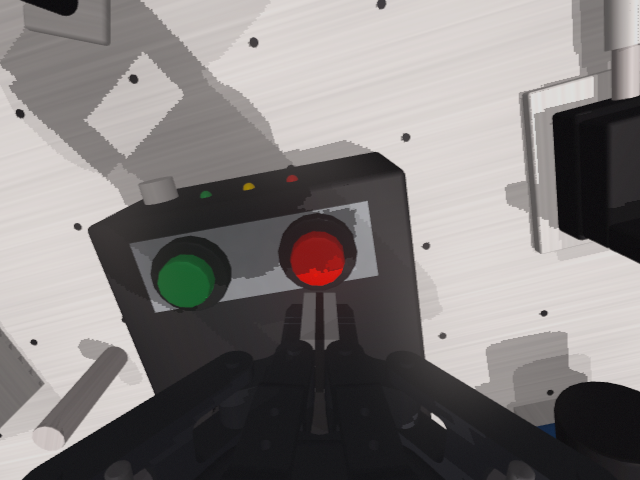

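View pics/s1.png

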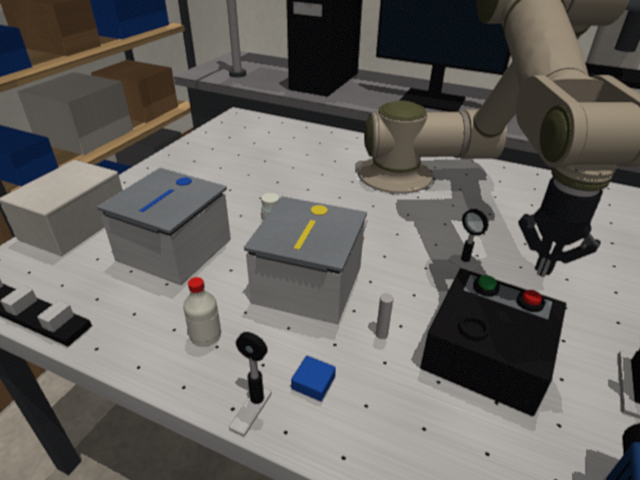

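The wrist view shows the red cap at about (col 317, row 260), against a predicted (318, 261). The closed tip is in line with it. I'll press slowly and watch the force.

>>> move_arm(
  moves=[
    [0,0,20,0],
    [0,0,40,0],
    [0,0,50,0],
    [0,0,54,0],
    [0,0,56,0],
    [0,0,58,0],
    [0,0,60,0],
    [0,0,60,0],
    [0,0,60,0],
  ],
)

```text
time_s: 3.45
position: [0.5411, 0.4138, 0.1158]
tool_rot: [[-0.966, 0.259, 0.003], [0.259, 0.966, 0.002], [-0.003, 0.002, -1.0]]
ft_force: [-9.6, -5.5, 21.2]
grip_width: 0.0
```

Run:
```python
from h import *
im=env.get_image('scene'); save(cv2.resize(im[150:400,380:640],None,fx=3,fy=2.4),'s2.png'); im=env.get_image('wrist'); save(im,'w2.png'); s=env.observe();print(s['ft_force'],s['position'],s['wrist_torque'])
```

```text
[-9.62610562 -4.86829316 21.74468294] [0.54114914 0.41381807 0.11578054] [-0.99676211  1.59369517  0.00294148]
```

View pics/s2.png

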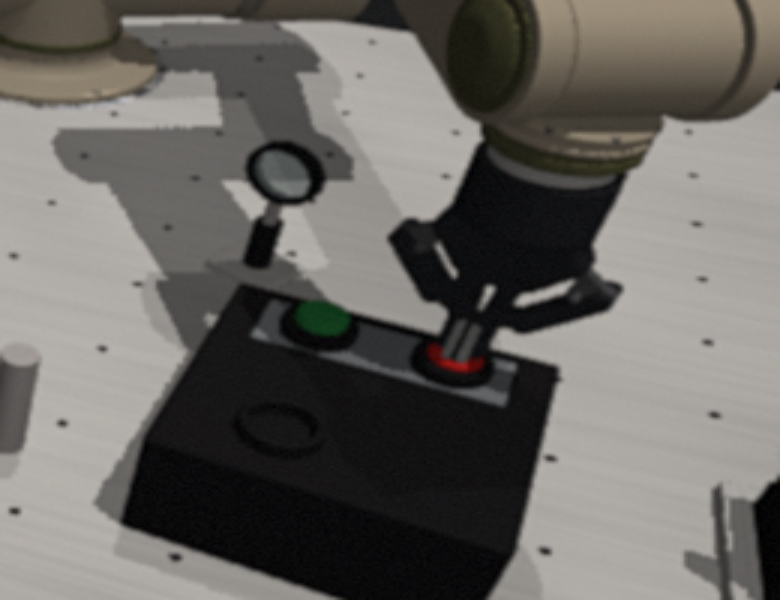

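View pics/w2.png

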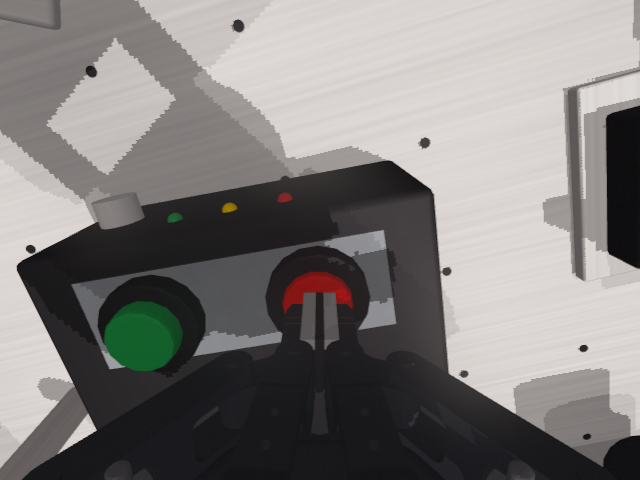

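The red cap sits flush in its collar while green stands proud, and the force is 21 N against the 5 N needed, so it is fully pressed. I'll retract and check that it springs back.

>>> move_arm(
  moves=[
    [0,0,-5,0],
    [0,0,-20,0],
    [0,0,-50,0],
    [0,0,-85,0],
    [0,0,-115,0],
    [0,0,-120,0],
    [0,0,-120,0],
  ],
)

```text
time_s: 4.25
position: [0.5414, 0.4138, 0.2326]
tool_rot: [[-0.966, 0.26, 0.003], [0.26, 0.966, 0.001], [-0.002, 0.002, -1.0]]
ft_force: [0.2, -0.4, -1.1]
grip_width: 0.0002
```

Run:
```python
from h import *
im=env.get_image('scene'); save(cv2.resize(im[150:400,380:640],None,fx=3,fy=2.4),'s3.png'); s=env.observe();p=s['position'];R=s['tool_rot'];print(s['ft_force'],p,R)
print(R.T@(np.array([.4982,-.0298,.2300])-p)*1000)
b=blob(im,'red',(533,298),15);print(b[0],b[1])
```

```text
[ 0.61917241 -0.87730401 -1.03919597] [0.54099046 0.4136103  0.23100736] [[-9.65668372e-01  2.59777962e-01  8.04163976e-05]
 [ 2.59777965e-01  9.65668374e-01  3.19890603e-05]
 [-6.93455190e-05  5.17812319e-05 -9.99999996e-01]]
[ -73.86676499 -439.30337666    0.98973009]
[532.23943662 297.28169014] [523 291  20  14 213]
```

View pics/s3.png

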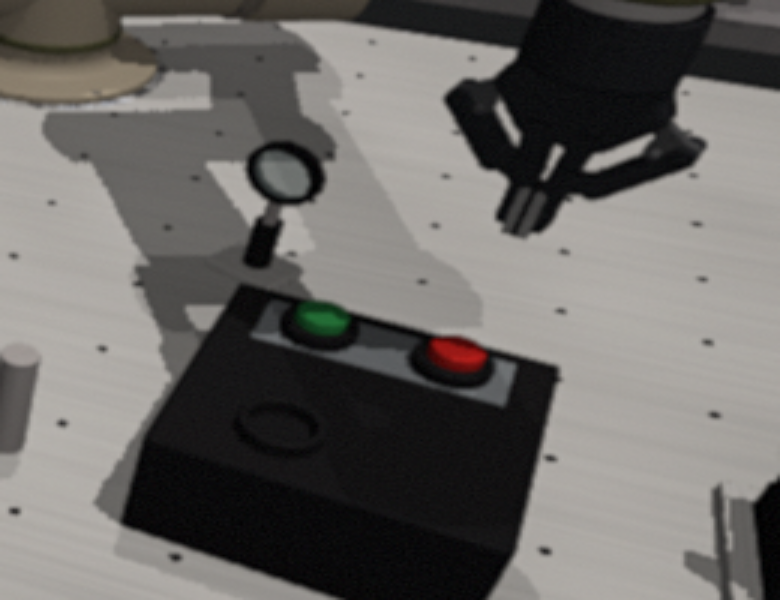

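The red button is back up. Next I'll move over the yellow pad.

>>> move_arm(
  moves=[
    [-3,-20,0,0],
    [-10,-60,0,0],
    [-17,-100,0,0],
    [-24,-140,0,0],
    [-30,-180,0,0],
    [-37,-220,0,0],
    [-44,-260,0,0],
    [-51,-300,0,0],
    [-57,-340,0,0],
    [-64,-380,0,0],
    [-70,-415,0,0],
    [-74,-435,0,0],
    [-74,-439,10,0],
    [-74,-439,25,0],
    [-74,-439,30,0],
    [-74,-439,30,0],
    [-74,-439,30,0],
  ],
)

```text
time_s: 6.0
position: [0.4985, -0.029, 0.2013]
tool_rot: [[-0.966, 0.259, -0.0], [0.259, 0.966, 0.0], [0.0, 0.0, -1.0]]
ft_force: [0.2, -1.6, 0.2]
grip_width: 0.0
```

Run:
```python
from h import *
s=env.observe(); im=env.get_image('wrist'); save(im,'w4.png'); save(env.get_image('scene'),'s4.png')
c=env.get_calibration('wrist')
print({k:np.round(s[k],4) for k in('time_s','position','tool_rot','ft_force')})
T=np.eye(4);T[:3,:3]=s['tool_rot'];T[:3,3]=s['position']
E=np.linalg.inv(T@c['tool_from_camera'])
print('pad',proj(c,np.array([.4982,-.0298,.153]),E))
```

```text
{'time_s': np.float64(6.0), 'position': array([ 0.4985, -0.029 ,  0.2013]), 'tool_rot': array([[-9.659e-01,  2.590e-01, -2.000e-04],
       [ 2.590e-01,  9.659e-01,  1.000e-04],
       [ 2.000e-04,  1.000e-04, -1.000e+00]]), 'ft_force': array([ 0.2426, -1.641 ,  0.2132])}
pad [318.14143044 265.0440041 ]
```

View pics/w4.png

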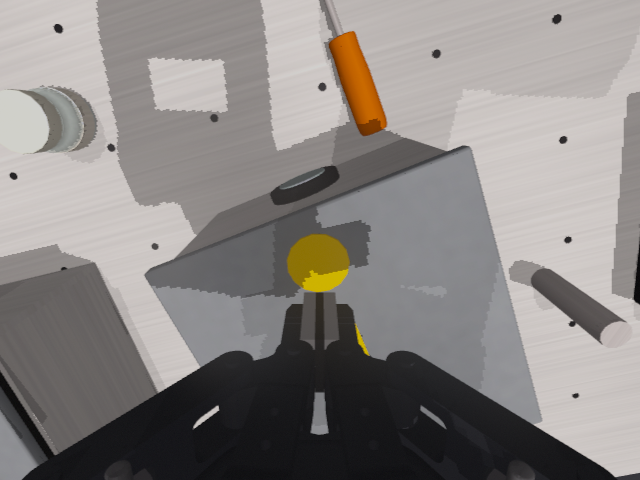

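View pics/s4.png

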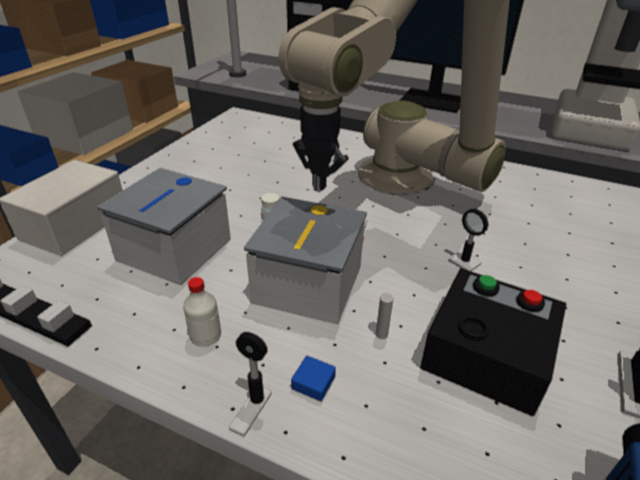

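The pad is centred at (318, 263), against a predicted (318, 265), and the tip is over it. I'll press in steps.

>>> move_arm(
  moves=[
    [0,0,20,0],
    [0,0,36,0],
    [0,0,42,0],
    [0,0,46,0],
    [0,0,49,0],
    [0,0,51,0],
    [0,0,53,0],
    [0,0,54,0],
    [0,0,54,0],
  ],
)

```text
time_s: 7.0
position: [0.4985, -0.0296, 0.1475]
tool_rot: [[-0.966, 0.26, 0.0], [0.26, 0.966, -0.0], [-0.0, -0.0, -1.0]]
ft_force: [-2.1, 0.3, 3.9]
grip_width: -0.0
```

>>> move_arm(
  moves=[
    [0,0,1,0],
    [0,0,2,0],
    [0,0,2,0],
    [0,0,2,0],
  ],
)

```text
time_s: 7.4
position: [0.4984, -0.0296, 0.1452]
tool_rot: [[-0.966, 0.26, -0.0], [0.26, 0.966, -0.0], [0.0, -0.0, -1.0]]
ft_force: [-1.8, 0.1, 4.8]
grip_width: -0.0001
```

>>> move_arm(
  moves=[
    [0,0,1,0],
    [0,0,2,0],
    [0,0,2,0],
    [0,0,2,0],
  ],
)

```text
time_s: 7.8
position: [0.4984, -0.0296, 0.1441]
tool_rot: [[-0.966, 0.26, 0.001], [0.26, 0.966, -0.0], [-0.001, -0.0, -1.0]]
ft_force: [-6.2, -0.1, 12.4]
grip_width: 0.0002
```

The force is 12 N, so the lid is at its stop. I'll draw back slowly, straight up.

>>> move_arm(
  moves=[
    [0,0,-3,0],
    [0,0,-8,0],
    [0,0,-15,0],
    [0,0,-22,0],
    [0,0,-30,0],
    [0,0,-38,0],
    [0,0,-46,0],
    [0,0,-54,0],
    [0,0,-62,0],
    [0,0,-70,0],
    [0,0,-78,0],
    [0,0,-86,0],
    [0,0,-95,0],
    [0,0,-105,0],
    [0,0,-115,0],
    [0,0,-130,0],
    [0,0,-150,0],
    [0,0,-160,0],
    [0,0,-160,0],
    [0,0,-160,0],
  ],
)

```text
time_s: 9.8
position: [0.4982, -0.0295, 0.3028]
tool_rot: [[-0.966, 0.26, -0.001], [0.26, 0.966, 0.0], [0.001, 0.0, -1.0]]
ft_force: [-0.4, -0.6, -0.4]
grip_width: 0.0
```

Run:
```python
from h import *
im=env.get_image('scene'); save(im,'s5.png'); s=env.observe();print(s['time_s'],s['ft_force'],s['position'])
save(env.get_image('top'),'t5.png')
```

```text
9.85 [ 0.01846402  0.21749732 -0.61138585] [ 0.49816362 -0.02943495  0.30247881]
```

View pics/s5.png

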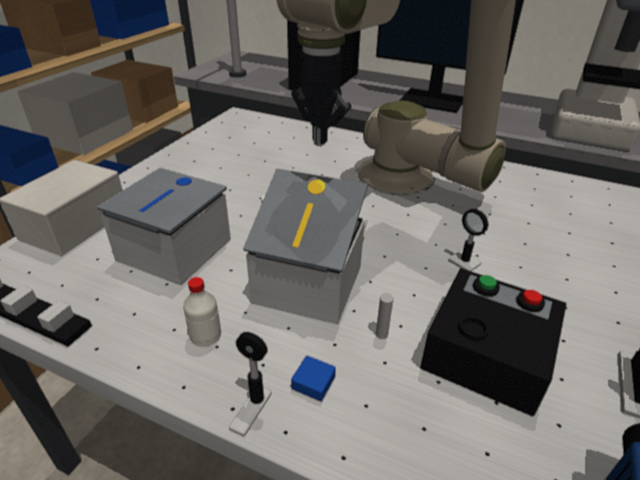

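The lid stands ajar with its pad at about (317, 187), and the other things look unmoved. I'll check the angle and that it is still.

>>> move_arm(
  moves=[
    [0,0,-20,0],
    [0,0,-30,0],
    [0,0,-30,0],
    [0,0,-30,0],
    [0,0,-30,0],
  ],
)

```text
time_s: 10.4
position: [0.4982, -0.0294, 0.3324]
tool_rot: [[-0.966, 0.26, -0.001], [0.26, 0.966, 0.0], [0.002, 0.0, -1.0]]
ft_force: [0.1, -0.7, -0.1]
grip_width: -0.0004
```

Run:
```python
from h import *
ld=lambda n:cv2.cvtColor(cv2.imread('pics/'+n),cv2.COLOR_BGR2RGB)
c=env.get_calibration('scene')
a=env.get_image('scene'); o=ld('s5.png')
P=np.array([.4982,-.0298,.153])
# hinge axis direction from top-view stripe: pad(334,260)->stripe end(327,200)
t=env.get_calibration('top'); d=ray(t,(327,200),.15)-ray(t,(334,260),.15); d/=np.linalg.norm(d)
for im in (o,a):
    b=blob(im,'yellow',(317,187),10)[0]
    f=lambda th:proj(c,P+.165*d-.165*np.cos(th)*d+np.array([0,0,.165*np.sin(th)]))
    g=np.arange(0,.8,.005); k=min(g,key=lambda th:np.linalg.norm(f(th)-b)); print(b,k,f(k))
for col,p in (('red',(533,298)),('green',(487,284)),('blue',(184,182))): print(col,blob(ld('scene0.png'),col,p,15)[0],blob(a,col,p,15)[0])
i0=ld('scene0.png').astype(int); D=np.abs(i0-a).max(2)>50; D[:240]=0; n,l,st,ce=cv2.connectedComponentsWithStats(D.astype(np.uint8)); print(st[1:][st[1:,4]>15])
print(env.observe()['ft_force'])
```

```text
[316.15238095 186.24761905] 0.395 [317.31226987 186.16618545]
[316.0531401 186.3236715] 0.395 [317.31226987 186.16618545]
red [532.25       296.81896552] [532.19230769 296.84188034]
green [487.6374269  281.59649123] [487.55172414 281.64942529]
blue [183.35051546 180.84536082] [183.35051546 180.84536082]
[[293 240   5   6  19]
 [297 240   8   9  27]
 [346 240  10  22  50]]
[-0.12670751  0.15181573 -0.26922738]
```

The lid is still at about 0.395 rad, both buttons are up, the blue lid is unchanged, and nothing else has moved.

```bash
python3 -c "
from rig import env
print(env.close_job())"
```

```text
the job is handed in; nothing more can be done
None
```

The sample chamber's lid is open on its spring, and I handed the job in at about 10.5 s of the 54 s allowed; no verdict was reported.

- **Stop button:** I pressed it with the closed fingertip until it was fully down. The cap was flush with its collar and the force was 21 N against the 5 N it needs. It sprang back up when I withdrew.
- **Sample lid:** I pressed the yellow pad straight down to its stop, at about 12 N, then drew back slowly straight up. The spring raised the lid ajar.
- **Last checks:** The lid measured about 0.395 rad in two scene pictures about half a second apart, so it is standing still. Both buttons are up and the reference lid is unchanged. The scene camera showed no changes outside the lid area among the things on the lower half of the picture. I did not compare the screwdriver or jar before and after, but the arm passed well above them. The tool was about 10 cm clear, with no force on it.

**Disagreements:**
- The networks missed or confused several of the buttons and pads. I located them instead by triangulating their colours from two cameras, which agreed to about 1 mm with the stated heights and the 80 mm button spacing.
- The red button bottomed out with the measured tool point about 4 mm higher than its stated height implies. The lid's stop came within about 1 mm of what was expected.

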